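# Shut the key cabinet and turn its latch

## Robot

A 7-joint arm with a two-finger parallel gripper is mounted at the origin on the work surface. World frame = base frame: x ahead of the robot, y to its left, z up, the work surface at z = 0. Lengths are in m, angles in rad, forces in N, time in s.
With the tool pointing down it reaches from about 0.35 to 0.9 m from the base axis. Payload 19.9 kg.
Tool frame: the origin (TCP) lies between the finger pads; the fingertips stand env.finger_overhang ahead of it and the grasp point (between the pads) lies 8 mm behind it (env.finger_overhang is the distance from the TCP to the fingertips, in m); y points along the fingers, z is the direction in which the jaws open and shut, and the axes are right-handed (so a half turn about y gives the same grasp; the last joint's range is limited). The gripper opens to 85 mm and grips with 20 to 120 N. Pads are 22 mm wide; open, the fingers measure 114 mm over their backs; the gripper's body (76 mm by 85 mm) begins 54 mm behind the grasp point. The pads swing forward as they close: fully open they stand 13 mm farther back than shut.
Start: joints at [-1.3, 0.417, -0.01, 1.614, 0.005, 1.111, -0.053], TCP at [0.192, 0.595, 0.242] pointing down, gripper open.
Joint ranges: [-2.81, 2.81], [-0.39, 2.02], [-1.27, 1.25], [0.06, 2.57], [-1.19, 4.33], [0.19, 2], [-2.82, 2.82]. Speed limits (rad/s): [1.89, 1.89, 2.39, 2.39, 3.01, 3.01, 3.01].

## Interface

Orientations are given as [roll, pitch, yaw] about the fixed x, y, z axes, in that order (R = Rz(yaw) Ry(pitch) Rx(roll)).
In Python, from workcell import env, vision gives the robot as it stands.
- The arm moves only by the tool apply_moves, never from a script. Its argument "moves" is a list that holds one entry, the list of rows, each a list of 6 numbers: the shift along the tool's x, y, z in mm, then the turn, a rotation vector about the tool's x, y, z in rad. A call has 1 to 8 rows; each row shifts and turns the commanded pose from where the row before left it, along the tool's axes as they then stand; what a row does not reach is not made up. A row lasts 1/8 s, in which the tool goes at most 62.5 mm and 10.7 degrees, less where a joint would pass 70% of its speed; a pose out of reach is approached as far as the arm can. A call is refused whole if a number of a shift passes 62.5 or a number of a turn 0.188, either way. A call with a gripper value outside its range is refused whole. "hand" is the finger opening in mm, from 0 to 85.4, set as the call begins (left out, the last holds). The fingers move at their own pace and stop on an object; "newtons" is the grip in N (left out, the last holds). Time passes only in rows, so rows that do not move let the fingers close. It gives the time, the measured TCP pose, the force and the opening at its end, in the units of the state.
- env.get_obs(): the state, without advancing time (a new reading comes with each control period).
- vision.get_image(name): name is "scene" or "side" or "wrist"; returns (picture, depth): 400x640x3 uint8, red, green, blue; 400x640 float32, m along the optical axis (not along the pixel's ray), 0 where there is no reading.
- vision.calibration(name): a dict with "fovy" (degrees; the focal length in pixels is half the picture's height over the tangent of half this angle, whatever the lens; pixels are square), "cx", "cy" (the principal point, pixels), "position" and "orientation" of the camera in the world. Camera axes: x right, y down, z forward; pixel columns grow to the right and rows downward; lengths in m; the calibration is good to about 2 mm. A picture is of the moment at which its call begins: read the wrist's pose just before it. calibration takes no time and is no camera call; for the wrist camera it gives the pose at the moment of the call.
- env.sign_off(): hands the job in, once; it reports no verdict.
The state is a dict: "t": time; "qpos": joint angles; "joint_vel": joint speeds; "effort": joint torques, N m; "tcp_pos": TCP position; "tcp_rot": TCP orientation; "wrist_force": force on the tool from outside, world axes, zero at the start; "wrist_torque": the same for the moment, N m; "opening": opening from 0.0 (shut) to 1.0 (fully open).
Only numpy, scipy, OpenCV 4.12 (cv2) and the standard library are available. Lean on these libraries where they do the work, as an engineer would, in place of code of your own. Each camera call takes 0.05 s, during which the arm holds its last target. There are 200 camera calls.

## Task

With your fingertips, gently push the open door of the little steel key cabinet fully shut, without slamming it, then push the wing of its knob latch over, from upright until it lies level across the edge of the door. Only push: do not grip the door or the latch between the fingers, and leave the padlock, keys, tag and tray on the shelf where they lie.

Things in the scene. Friction and masses are not known exactly. Their poses are not given: they have to be found in the camera images.
- cabinet: Fixed grey steel key cabinet, its front turned to the robot's right and partly away from it. Origin on the work surface under its middle; own -x points out of its front, z up, +y to the hinge side, -y to the latch side. Case (mm): x -60 to 60, y -130 to 130, z 75 to 240. Shut door: y -70 to 110, outer face x -72. Frame strip with the latch: y -130 to -72, face x -72. Hinge line: x -60, y 110.
- shelf (a point): Middle of the open part of the shelf below and in front of the cabinet, on its top (30 mm above the work surface), axes as the cabinet's. The shelf is 320 mm along y; its front edge is 90 mm from here in -x, and it runs back under the cabinet. A whitewashed brick pier stands behind the cabinet (x 57 to 133, y -148 to 148 in the cabinet's frame) and is 245 mm high.
- door (a joint): Opening angle of the door in rad: 0 fully shut (a stop), up to 1.6. The free edge swings out in front of the cabinet. It moves stiffly (about 0.08 N m of friction) and stays where it is left. Nothing holds it shut but the latch.
- door_corner (a point): Upper corner of the door's free edge, on the outer face. The door is a plain steel panel 180 mm wide, 152 tall, 12 thick, no handle; underside at z 80, top at z 232 mm. Axes turn with the door: +x into the door from the outer face, +y along it towards the hinge, z up. The hinge line lies 180 mm along +y and 12 mm along +x.
- door_hinge (a point): Point on the upright hinge line at the height of the door's top (z 232 mm).
- latch (a joint): Angle of the latch wing in rad: 0 wing upright, grows as the wing swings over towards the door; at the stop, 1.571, it is level across the door's free edge. It can also lean back to -0.5. Friction about 0.04 N m; it stays where it is left. The wing passes in front of the shut door with 5 mm to spare.
- latch_axis (a point): Point on the latch's level turning axis (the cabinet's x), 195 mm above the work surface, 16 mm out from the frame strip's face, 30 mm from the shut door's edge. The latch is a steel knob 34 mm in diameter, 26 mm deep, with one wing: a bar 12 mm thick, 22 mm wide (5 to 27 mm out from the face), reaching 50 mm from the axis.
- latch_tip (a point): Middle of the end face of the wing, 50 mm from point latch_axis. Own axes turn with the wing: z along the wing away from the axis, x along the turning axis into the cabinet, y the direction in which the wing moves as it is turned over.
- padlock: Loose yellow plastic padlock lying flat on the shelf, body 42 x 48 x 20 mm, steel shackle to its +x; origin under the body's centre. To be left alone.
- tray: Loose bamboo tray on the shelf, 110 x 100 x 18 mm, origin under its centre. To be left alone.
- keys: Two aluminium keys on a ring, one rigid piece about 75 x 50 mm, 6 mm high, lying in the tray; origin under its middle. To be left alone.
- tag: Loose flat orange silicone tag on the shelf, 46 x 26 x 5 mm, origin under its centre. To be left alone.

How it is judged:
By the outcome, as a careful person would: the job done as asked, in the order asked, and still so for the second after the job is handed in, with the robot touching nothing.
It also fails if it takes over 48 s, if anything falls off the work surface, if the arm or the gripper's body presses on something with over 40 N, if the wrist force passes 120 N, or if a joint passes its speed limit or range.

## Working session

There is one attempt and no reset: what is moved stays moved. The work goes in short steps, Python scripts to look and compute and a tool call to move; the robot and the scene stay as the last step left them, time stands still between calls to the robot, and variables do not carry over. Pictures are saved under pics/ and viewed, about 8 in all and at most 12, crops included, and the job is handed in when it is done.

Besides the shell and the picture viewer there is one more tool, called after "Call:" by a JSON object that holds its "name" and its "arguments". apply_moves: Moves the arm, as the interface text tells. Its arguments: {"type":"object","properties":{"moves":{"type":"array"},"hand":{"type":"number"},"newtons":{"type":"number"}},"required":["moves"]}

```bash
mkdir -p pics; ls; cat > h.py <<'E'
import numpy as np, cv2
from scipy.spatial.transform import Rotation as R
from workcell import env, vision
def cal(n):
    c=vision.calibration(n); o=np.array(c["orientation"],float)
    Rm=o if o.shape==(3,3) else (R.from_euler('xyz',o).as_matrix() if o.size==3 else None)
    return c,Rm,np.array(c["position"]),200/np.tan(np.radians(c["fovy"])/2)
def cloud(n,d):
    c,Rm,p,f=cal(n); v,u=np.mgrid[:400,:640]
    P=np.dstack([(u-c["cx"])/f*d,(v-c["cy"])/f*d,d])
    return P@Rm.T+p
E
python3 - <<'E'
from h import *
for n in("scene","side"):
    print(vision.calibration(n))
    im,d=vision.get_image(n); cv2.imwrite(f"pics/{n}0.png",im[:,:,::-1]); np.savez(f"{n}0.npz",im=im,d=d)
print(env.get_obs(),env.finger_overhang)
E
```

```text
pics
{'fovy': 52.45552725036985, 'cx': 324.54121357267206, 'cy': 196.48209437468353, 'position': array([0.9275856 , 0.12272462, 0.67936341]), 'orientation': array([-2.50711227e+00,  5.62209255e-04,  1.65164379e+00])}
{'fovy': 52.325152716766446, 'cx': 317.3951184837606, 'cy': 198.53718432689814, 'position': array([ 0.39729151, -0.44719606,  0.6020237 ]), 'orientation': array([-2.24707089, -0.00554463, -0.27508596])}
{'t': 0.1, 'qpos': array([-1.29953392,  0.41790345, -0.0102848 ,  1.61409004,  0.00468072,
        1.11068782, -0.05301954]), 'joint_vel': array([ 0.00017411, -0.00177534, -0.00051057, -0.00146861, -0.00266635,
       -0.00023692, -0.00063267]), 'effort': array([ 1.05000592e-03, -8.65822077e+01,  6.80338405e-01, -4.35641634e+01,
        1.92350219e-02,  4.96174747e-03, -1.83588202e-05]), 'tcp_pos': array([0.19222958, 0.59440365, 0.24173972]), 'tcp_rot': array([-1.57185860e+00, -7.41485248e-05, -3.12799233e-01]), 'wrist_force': array([ 0.06029449, -0.12067236, -0.07077823]), 'wrist_torque': array([ 0.07822907, -0.01146679,  0.02799764]), 'opening': 0.998888198996357} 0.011
```

View pics/scene0.png

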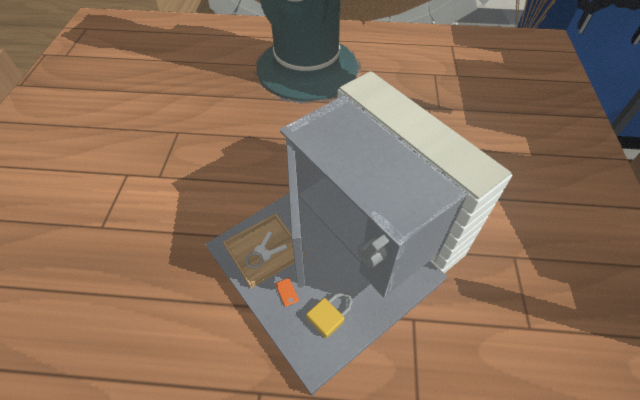

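View pics/side0.png

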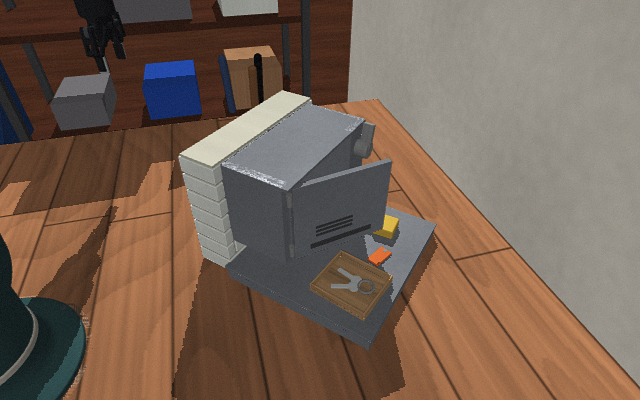

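```bash
cat >> h.py <<'E'
def ray(n,u,v,z):
    c,Rm,p,f=cal(n); d=Rm@np.array([(u-c["cx"])/f,(v-c["cy"])/f,1]); return p+d*(z-p[2])/d[2]
E
python3 - <<'E'
from h import *
for n in("scene","side"):
    s=np.load(n+"0.npz"); im=s["im"]; P=cloud(n,s["d"]); hsv=cv2.cvtColor(im,cv2.COLOR_RGB2HSV)
    # brick top: cream
    for name,m in (("brick",(hsv[...,1]>15)&(hsv[...,2]>190)&(abs(P[...,2]-.245)<.008)),("case",(hsv[...,2]<190)&(hsv[...,1]<60)&(abs(P[...,2]-.24)<.006)),
        ("shelf",(hsv[...,1]<60)&(abs(P[...,2]-.03)<.006))):
        m=m&(s["d"]>0)
        m=cv2.morphologyEx(m.astype(np.uint8),cv2.MORPH_OPEN,np.ones((3,3)))
        k,l,st,_=cv2.connectedComponentsWithStats(m); i=1+st[1:,4].argmax(); q=P[l==i]
        r=cv2.minAreaRect((q[:,:2]*1000).astype(np.float32)); print(n,name,len(q),np.median(q[:,2]),r, cv2.boxPoints(r).round().tolist())
E
```

```text
scene brick 6139 0.24445673811148444 ((463.0635070800781, 227.568603515625), (290.8735046386719, 72.13700103759766), 42.858123779296875) [[332.0, 155.0], [381.0, 102.0], [594.0, 300.0], [545.0, 353.0]]
scene case 13616 0.23959581831992344 ((540.01220703125, 144.10670471191406), (292.36602783203125, 160.94158935546875), 42.66384506225586) [[378.0, 104.0], [487.0, -14.0], [702.0, 184.0], [593.0, 302.0]]
scene shelf 15143 0.029682255732068064 ((589.2716674804688, 92.37800598144531), (320.92169189453125, 301.8984069824219), 43.1018180847168) [[369.0, 93.0], [575.0, -127.0], [810.0, 92.0], [603.0, 312.0]]
side brick 2915 0.2448148183893858 ((464.5797119140625, 226.3863067626953), (290.0479736328125, 71.0594711303711), 42.967498779296875) [[334.0, 154.0], [383.0, 102.0], [595.0, 299.0], [546.0, 351.0]]
side case 6744 0.23991764385619938 ((512.3256225585938, 160.57949829101562), (298.8894958496094, 200.00265502929688), 36.685428619384766) [[333.0, 151.0], [452.0, -9.0], [692.0, 170.0], [572.0, 330.0]]
side shelf 8471 0.029940151873907306 ((567.3472900390625, 117.94515991210938), (322.85791015625, 372.6527099609375), 43.2929801940918) [[322.0, 143.0], [578.0, -128.0], [813.0, 93.0], [557.0, 364.0]]
```

```bash
cat >> h.py <<'E'
YAW=np.radians(133); O=np.array([.5288,.1576])
X=np.array([np.cos(YAW),np.sin(YAW)]); Y=np.array([-X[1],X[0]])
def c2w(x,y): return O+X*x+Y*y
def w2c(p): d=np.asarray(p)[...,:2]-O; return np.stack([d@X,d@Y],-1)
E
python3 - <<'E'
from h import *
for n in("scene","side"):
    s=np.load(n+"0.npz"); P=cloud(n,s["d"]); C=np.dstack([w2c(P),P[...,2]])*1000
    q=C[(C[...,0]<-74)&(C[...,2]>70)&(C[...,0]>-300)&(abs(C[...,1])<250)&(s["d"]>0)]
    lat=q[q[:,1]<-78]; lat=lat[lat[:,2]>170]; print(n,"latch",len(lat),np.percentile(lat,[2,50,98],axis=0).round().tolist())
    dr=q[(q[:,1]>-78)&(q[:,0]<-90)&(q[:,2]<240)]; print("door",len(dr))
    if len(dr)>50:
        r=cv2.fitLine(dr[:,:2].astype(np.float32),cv2.DIST_HUBER,0,.01,.01).ravel(); print(r.round(3),np.percentile(dr,[.5,50,99.5],axis=0).round().tolist())
        far=dr[dr[:,0]<np.percentile(dr[:,0],1)]; print(far.mean(0).round())
print(w2c(ray("side",390,161,.232))*1000)
im=cv2.imread("pics/side0.png")[100:200,310:430]; im2=cv2.imread("pics/scene0.png")[200:300,330:450]
cv2.imwrite("pics/c1.png",cv2.resize(np.hstack([im,im2]),None,fx=3.3,fy=3.3,interpolation=2))
E
```

```text
scene latch 669 [[-99.0, -117.0, 183.0], [-94.0, -110.0, 209.0], [-76.0, -86.0, 244.0]]
door 1162
[   0.541    0.841 -140.994   -5.017] [[-167.0, -41.0, 85.0], [-149.0, -17.0, 231.0], [-91.0, 78.0, 234.0]]
[-167.  -35.  144.]
side latch 521 [[-100.0, -114.0, 183.0], [-91.0, -101.0, 211.0], [-76.0, -84.0, 244.0]]
door 5297
[   0.541    0.841 -127.733   27.56 ] [[-168.0, -35.0, 82.0], [-127.0, 28.0, 169.0], [-90.0, 86.0, 233.0]]
[-168.  -34.  158.]
[-165.74838868  -33.52054308]
```

View pics/c1.png

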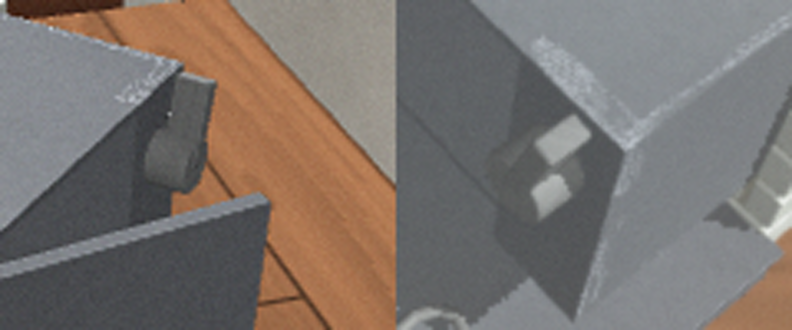

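Call:
{"name": "apply_moves", "arguments": {"moves": [[[0, -35, 0, 0, 0.17, 0], [0, -35, 0, 0, 0.17, 0], [0, -35, 0, 0, 0.168, 0], [0, 0, 0, 0, 0, 0], [50, 0, 0, 0, 0, 0], [50, 0, -5, 0, 0, 0], [50, 0, -5, 0, 0, 0], [50, 0, -5, 0, 0, 0]]], "hand": 0}}

```text
t: 1.1
tcp_pos: [0.3183, 0.4364, 0.3464]
tcp_rot: [-1.572, -0.0, -0.819]
wrist_force: [0.7, 1.3, 0.4]
opening: 0.0
```

Call:
{"name": "apply_moves", "arguments": {"moves": [[[50, 0, -5, 0, 0, 0], [50, 0, -5, 0, 0, 0], [50, 0, -5, 0, 0, 0], [50, 0, -5, 0, 0, 0], [50, 0, 0, 0, 0, 0], [50, 0, 0, 0, 0, 0], [50, 0, 0, 0, 0, 0], [50, 0, 0, 0, 0, 0]]]}}

```text
t: 2.1
tcp_pos: [0.5763, 0.1305, 0.3464]
tcp_rot: [-1.572, 0.0, -0.819]
wrist_force: [0.1, 0.1, -0.3]
opening: -0.001
```

Call:
{"name": "apply_moves", "arguments": {"moves": [[[50, 0, 0, 0, 0, 0], [50, 0, 0, 0, 0, 0], [50, 0, 0, 0, 0, 0], [0, 0, 0, 0, 0, 0], [0, 0, 0, 0, 0, 0]]]}}

```text
t: 2.72
tcp_pos: [0.6776, 0.0222, 0.3463]
tcp_rot: [-1.572, 0.001, -0.82]
wrist_force: [-0.6, 0.6, -1.2]
opening: 0.001
```

```bash
python3 - <<'E'
from h import *
o=env.get_obs(); print(o["tcp_pos"],w2c(o["tcp_pos"])*1000,o["tcp_rot"],o["t"])
im,d=vision.get_image("side"); im2,_=vision.get_image("scene")
cv2.imwrite("pics/m1.png",np.vstack([im[:,120:520],im2[:,120:520]])[:,:,::-1][:600] if 0 else np.hstack([im[:,140:540],im2[:,140:540]])[:,:,::-1])
P=cloud("side",d); C=np.dstack([w2c(P),P[...,2]])*1000
t=np.array([*(w2c(o["tcp_pos"])*1000),o["tcp_pos"][2]*1000])
q=C[(np.hypot(C[...,0]-t[0],C[...,1]-t[1])<35)&(C[...,2]>t[2]-60)&(C[...,2]<t[2]+40)]
for z in range(-30,40,5):
    k=q[abs(q[:,2]-t[2]-z)<2.5]
    if len(k)>5: print(z,len(k),np.percentile(k[:,:2]-t[:2],[3,97],axis=0).round().tolist())
E
```

```text
[0.67764152 0.02224212 0.34628117] [-200.50416127  -16.54194752] [-1.57194637e+00  9.52540002e-04 -8.20083829e-01] 2.725
-10 26 [[-10.0, 4.0], [8.0, 7.0]]
-5 36 [[-12.0, -4.0], [10.0, 13.0]]
0 61 [[-12.0, -3.0], [9.0, 14.0]]
5 60 [[-12.0, -5.0], [9.0, 14.0]]
10 61 [[-12.0, -3.0], [9.0, 15.0]]
15 64 [[-12.0, -2.0], [9.0, 15.0]]
20 65 [[-12.0, -3.0], [9.0, 14.0]]
25 55 [[-12.0, -3.0], [7.0, 15.0]]
30 21 [[-14.0, -9.0], [2.0, 16.0]]
35 59 [[-15.0, -23.0], [10.0, 31.0]]
```

Call:
{"name": "apply_moves", "arguments": {"moves": [[[0, 40, 0, 0, 0, 0], [0, 40, 0, 0, 0, 0], [0, 40, 0, 0, 0, 0], [0, 10, 0, 0, 0, 0], [0, 0, 0, 0, 0, 0], [-8, 0, 0, 0, 0, 0], [-6, 0, 0, 0, 0, 0], [-6, 0, 0, 0, 0, 0]]]}}

```text
t: 3.82
tcp_pos: [0.6641, 0.0373, 0.218]
tcp_rot: [-1.57, -0.0, -0.82]
wrist_force: [0.7, 1.0, 0.3]
opening: 0.001
```

```bash
python3 - <<'E'
from h import *
o=env.get_obs(); print(o["tcp_pos"],w2c(o["tcp_pos"])*1000,o["wrist_force"],o["t"])
im,d=vision.get_image("side"); im2,_=vision.get_image("scene")
cv2.imwrite("pics/m2.png",np.hstack([im[:,140:540],im2[:,140:540]])[:,:,::-1])
E
```

```text
[0.66412593 0.03728495 0.21800199] [-180.28492533  -16.91645394] [0.73841427 0.97637069 0.33244722] 3.825
```

View pics/m2.png

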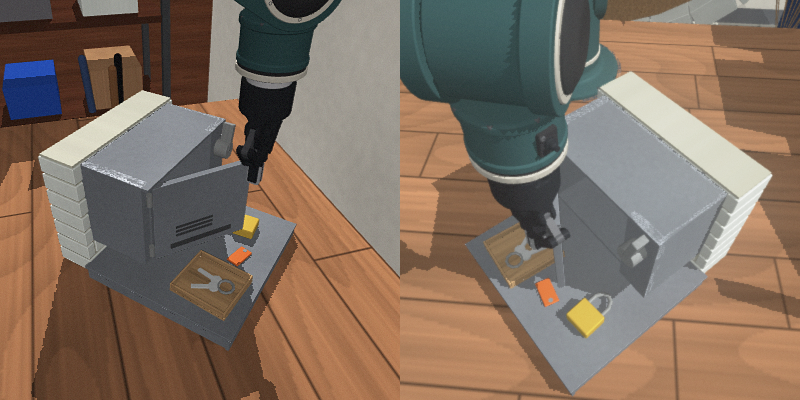

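```bash
python3 - <<'E'
import cv2
im=cv2.imread("pics/m2.png"); a=im[110:220,190:300]; b=im[190:300,500:610]
import numpy as np
cv2.imwrite("pics/c2.png",cv2.resize(np.hstack([a,b]),None,fx=3.6,fy=3.6,interpolation=2))
E
```

```text
(no output)
```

View pics/c2.png

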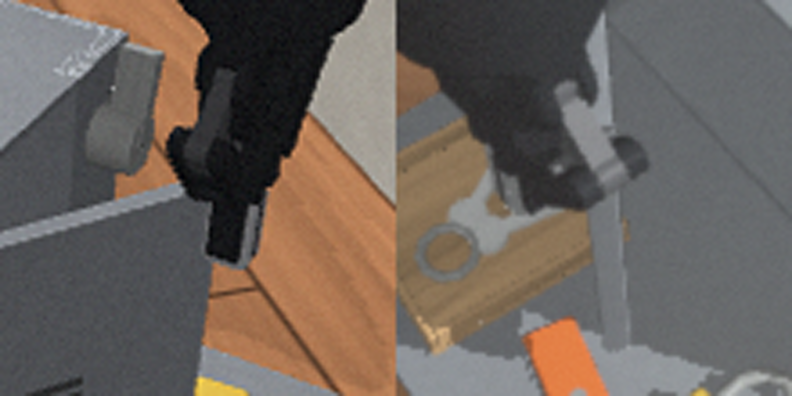

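Call:
{"name": "apply_moves", "arguments": {"moves": [[[0, 0, -12, 0, 0, 0], [-5, 0, 0, 0, 0, 0], [-6, 0, 0, 0, 0, 0], [-6, 0, 0, 0, 0, 0], [-6, 0, 0, 0, 0, 0], [-6, 0, 0, 0, 0, 0], [-6, 0, 0, 0, 0, 0], [-6, 0, 0, 0, 0, 0]]]}}

```text
t: 4.92
tcp_pos: [0.6273, 0.0588, 0.2173]
tcp_rot: [-1.571, -0.0, -0.821]
wrist_force: [0.4, -1.1, -0.1]
opening: -0.001
```

Call:
{"name": "apply_moves", "arguments": {"moves": [[[-6, 0, 0, 0, 0, 0], [-6, 0, 0, 0, 0, 0], [-5, 0, 0, 0, 0, 0], [-5, 0, 0, 0, 0, 0], [-4, 0, 0, 0, 0, 0], [-4, 0, 0, 0, 0, 0], [-4, 0, 0, 0, 0, 0], [-3, 0, 0, 0, 0, 0]]]}}

```text
t: 5.92
tcp_pos: [0.6022, 0.0858, 0.2173]
tcp_rot: [-1.571, -0.0, -0.821]
wrist_force: [0.7, -1.4, 0.2]
opening: -0.003
```

```bash
cat >> h.py <<'E'
def door():
    for n in("side","scene"):
        im,d=vision.get_image(n); P=cloud(n,d); C=np.dstack([w2c(P),P[...,2]])*1000
        q=C[(d>0)&(C[...,0]<-62)&(C[...,0]>-180)&(C[...,1]>-69)&(C[...,1]<105)&(C[...,2]>90)&(C[...,2]<(190 if n=="side" else 236))]
        r=cv2.fitLine(q[:,:2].astype(np.float32),cv2.DIST_HUBER,0,.01,.01).ravel(); print(n,len(q),"door deg",np.degrees(np.arctan(r[0]/r[1])),"outer med x",np.median(q[:,0]))
    return im
E
python3 - <<'E'
from h import *
o=env.get_obs(); print(o["tcp_pos"],w2c(o["tcp_pos"])*1000,o["wrist_force"],o["t"]); door()
E
```

```text
[0.60219563 0.08576559 0.21731706] [-102.59206554   -4.68721609] [ 0.71826424 -1.3899663   0.16567365] 5.925
side 2598 door deg 9.329319 outer med x -86.53868222494162
scene 2390 door deg 8.887536 outer med x -93.46057842265694
```

Call:
{"name": "apply_moves", "arguments": {"moves": [[[-3, 0, 0, 0, 0, 0], [-3, 0, 0, 0, 0, 0], [-3, 0, 0, 0, 0, 0], [-2, 0, 0, 0, 0, 0], [-2, 0, 0, 0, 0, 0], [-2, 0, 0, 0, 0, 0], [-1, 0, 0, 0, 0, 0], [-1, 0, 0, 0, 0, 0]]]}}

```text
t: 7.02
tcp_pos: [0.5908, 0.098, 0.2173]
tcp_rot: [-1.571, -0.0, -0.821]
wrist_force: [0.8, -0.2, 0.2]
opening: 0.003
```

Call:
{"name": "apply_moves", "arguments": {"moves": [[[-1, 0, 0, 0, 0, 0], [-1, 0, 0, 0, 0, 0]]]}}

```text
t: 7.28
tcp_pos: [0.5894, 0.0995, 0.2173]
tcp_rot: [-1.571, -0.0, -0.821]
wrist_force: [1.0, 0.0, 0.3]
opening: 0.001
```

```bash
python3 - <<'E'
from h import *
o=env.get_obs(); print(o["tcp_pos"],w2c(o["tcp_pos"])*1000,o["wrist_force"],o["t"]); door()
E
```

```text
[0.58939529 0.09946382 0.2173214 ] [-83.84400087  -4.66781126] [1.02390317 0.03026897 0.32945418] 7.275
side 2101 door deg 0.55193824 outer med x -74.03109999780428
scene 3188 door deg 0.5538575 outer med x -72.80331964524774
```

Nearly shut; continue by millimetres until the stop pushes back.

Call:
{"name": "apply_moves", "arguments": {"moves": [[[-1, 0, 0, 0, 0, 0], [-0.5, 0, 0, 0, 0, 0], [-0.5, 0, 0, 0, 0, 0], [0, 0, 0, 0, 0, 0]]]}}

```text
t: 7.88
tcp_pos: [0.5884, 0.1005, 0.2174]
tcp_rot: [-1.57, -0.001, -0.821]
wrist_force: [5.2, -2.5, -2.0]
opening: -0.004
```

Call:
{"name": "apply_moves", "arguments": {"moves": [[[-0.5, 0, 0, 0, 0, 0], [-0.5, 0, 0, 0, 0, 0], [0, 0, 0, 0, 0, 0]]]}}

```text
t: 8.25
tcp_pos: [0.5884, 0.1005, 0.2174]
tcp_rot: [-1.57, -0.003, -0.822]
wrist_force: [11.5, -6.6, -6.5]
opening: -0.001
```

```bash
python3 - <<'E'
from h import *
o=env.get_obs(); print(o["tcp_pos"],w2c(o["tcp_pos"])*1000,o["wrist_force"],o["t"]); door()
E
```

```text
[0.5883839  0.10052087 0.217398  ] [-82.38115397  -4.64903449] [11.54498517 -6.6049274  -6.53201222] 8.25
side 2046 door deg -0.13205236 outer med x -72.990647273772
scene 3225 door deg -0.17264418 outer med x -71.65485844815272
```

Call:
{"name": "apply_moves", "arguments": {"moves": [[[8, 0, 0, 0, 0, 0], [15, 0, 0, 0, 0, 0], [0, -30, 0, 0, 0, 0], [0, -30, 0, 0, 0, 0], [0, 0, 40, 0, 0, 0], [0, 0, 45, 0, 0, 0], [0, 0, 40, 0, 0, 0], [0, 0, 0, 0, 0, 0]]]}}

```text
t: 9.35
tcp_pos: [0.6957, 0.1717, 0.2758]
tcp_rot: [-1.572, 0.001, -0.818]
wrist_force: [-0.5, 0.4, -0.8]
opening: 0.001
```

```bash
python3 - <<'E'
from h import *
o=env.get_obs(); print(o["tcp_pos"],w2c(o["tcp_pos"])*1000,o["tcp_rot"],o["wrist_force"],o["t"]); door()
E
```

```text
[0.69569926 0.1716649  0.27580353] [-103.53860403 -131.65462981] [-1.57196087e+00  5.74287908e-04 -8.18468003e-01] [-0.52916921  0.42944402 -0.8146756 ] 9.35
side 2104 door deg -0.06383927 outer med x -72.99162338141534
scene 3750 door deg -0.12729171 outer med x -71.5668283444499
```

Call:
{"name": "apply_moves", "arguments": {"moves": [[[-11, 17, 0, 0, 0, 0], [0, 17, 0, 0, 0, 0], [0, 0, -6, 0, 0, 0], [0, 0, -5, 0, 0, 0], [0, 0, -5, 0, 0, 0], [0, -1, -5, 0, 0, 0], [0, 0, -5, 0, 0, 0], [0, 0, 0, 0, 0, 0]]]}}

```text
t: 10.45
tcp_pos: [0.6684, 0.161, 0.2478]
tcp_rot: [-1.566, -0.001, -0.82]
wrist_force: [-11.0, 1.4, 40.6]
opening: 0.007
```

```bash
python3 - <<'E'
from h import *
o=env.get_obs(); print(o["tcp_pos"],w2c(o["tcp_pos"])*1000,o["wrist_force"],o["t"])
im,_=vision.get_image("side"); im2,_=vision.get_image("scene")
cv2.imwrite("pics/m3.png",cv2.resize(np.hstack([im[80:230,280:430],im2[150:300,310:460]])[:,:,::-1],None,fx=2.6,fy=2.6,interpolation=2))
E
```

```text
[0.66841127 0.16103022 0.24776454] [ -92.70595893 -104.4446246 ] [-10.96637368   1.38430949  40.59953105] 10.45
```

View pics/m3.png

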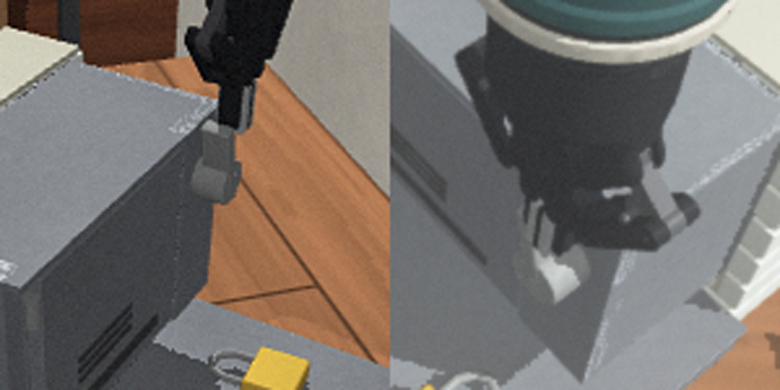

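```bash
python3 - <<'E'
from h import *
o=env.get_obs(); t=o["tcp_pos"]*1e3; F=o["wrist_force"]; M=o["wrist_torque"]; print(F,M,o["t"],o["tcp_rot"])
for n in("side","scene"):
    im,d=vision.get_image(n); P=cloud(n,d); C=np.dstack([w2c(P),P[...,2]])*1000
    g=im.astype(int).max(2)
    m=(d>0)&(C[...,0]<-75)&(C[...,0]>-110)&(C[...,1]>-150)&(C[...,1]<-30)&(C[...,2]>175)&(C[...,2]<262)
    for z in range(180,262,5):
        k=m&(abs(C[...,2]-z)<2.5)
        if k.sum()>3: print(n,z,k.sum(),"x,y",np.percentile(C[k][:,:2],[5,50,95],axis=0).round().tolist(),"bright",np.percentile(g[k],[10,50,90]).round())
E
```

```text
[-11.32016838   2.17704268  40.71630276] [ 0.10227751  2.7690972  -0.09884863] 10.55 [-1.56584734e+00 -7.68436403e-04 -8.20091332e-01]
side 180 7 x,y [[-98.0, -105.0], [-96.0, -92.0], [-77.0, -91.0]] bright [ 57.  73. 122.]
side 185 26 x,y [[-99.0, -108.0], [-98.0, -91.0], [-77.0, -86.0]] bright [64. 74. 84.]
side 190 30 x,y [[-99.0, -106.0], [-93.0, -87.0], [-77.0, -84.0]] bright [75. 78. 84.]
side 195 40 x,y [[-99.0, -110.0], [-92.0, -85.0], [-78.0, -84.0]] bright [74. 86. 92.]
side 200 47 x,y [[-100.0, -112.0], [-94.0, -86.0], [-78.0, -84.0]] bright [75. 93. 98.]
side 205 50 x,y [[-100.0, -108.0], [-90.0, -88.0], [-77.0, -85.0]] bright [ 77.  98. 103.]
side 210 38 x,y [[-99.0, -100.0], [-91.0, -91.0], [-78.0, -88.0]] bright [ 75.  82. 100.]
side 215 27 x,y [[-100.0, -98.0], [-92.0, -90.0], [-81.0, -89.0]] bright [74. 77. 81.]
side 220 24 x,y [[-100.0, -97.0], [-93.0, -89.0], [-82.0, -88.0]] bright [74. 78. 84.]
side 225 30 x,y [[-100.0, -98.0], [-92.0, -88.0], [-80.0, -86.0]] bright [75. 78. 87.]
side 230 26 x,y [[-99.0, -92.0], [-93.0, -86.0], [-81.0, -84.0]] bright [74. 78. 81.]
[... 1405 characters left out ...]
8.0, -93.0], [-97.0, -89.0]] bright [100. 103. 113.]
scene 230 7 x,y [[-99.0, -94.0], [-98.0, -89.0], [-98.0, -87.0]] bright [100. 103. 104.]
scene 235 10 x,y [[-99.0, -102.0], [-98.0, -88.0], [-97.0, -84.0]] bright [102. 102. 116.]
scene 240 30 x,y [[-104.0, -110.0], [-98.0, -88.0], [-94.0, -83.0]] bright [ 87. 102. 124.]
scene 245 38 x,y [[-104.0, -115.0], [-102.0, -108.0], [-97.0, -92.0]] bright [ 64. 100. 119.]
scene 250 45 x,y [[-104.0, -117.0], [-100.0, -110.0], [-91.0, -93.0]] bright [ 59.  81. 115.]
scene 255 38 x,y [[-104.0, -117.0], [-101.0, -109.0], [-96.0, -92.0]] bright [ 57.  78. 115.]
scene 260 43 x,y [[-104.0, -117.0], [-101.0, -109.0], [-95.0, -93.0]] bright [ 57.  71. 116.]
```

Call:
{"name": "apply_moves", "arguments": {"moves": [[[0, -12, 0, 0, 0, 0], [0, 0, 8, 0, 0, 0], [0, 0, 16, 0, 0, 0], [0, 13, 0, 0, 0, 0], [0, 14, 0, 0, 0, 0], [0, 0, 0, 0, 0, 0]]]}}

```text
t: 11.4
tcp_pos: [0.6846, 0.1762, 0.2272]
tcp_rot: [-1.574, 0.001, -0.821]
wrist_force: [0.6, 0.1, 0.5]
opening: -0.002
```

Call:
{"name": "apply_moves", "arguments": {"moves": [[[0, 0, -10, 0, 0, 0], [0, 0, -6, 0, 0, 0], [0, 0, -5, 0, 0, 0], [0, 0, -5, 0, 0, 0], [0, 0, 0, 0, 0, 0]]]}}

```text
t: 12.02
tcp_pos: [0.6663, 0.1587, 0.2295]
tcp_rot: [-1.571, -0.0, -0.821]
wrist_force: [0.3, 0.0, 0.1]
opening: -0.0
```

```bash
python3 - <<'E'
from h import *
o=env.get_obs(); print(o["tcp_pos"],w2c(o["tcp_pos"])*1000,o["wrist_force"],o["t"]); door()
E
```

```text
[0.66631087 0.15871509 0.22949975] [ -92.96666352 -101.32957446] [0.30146829 0.03691022 0.07068188] 12.025
side 2101 door deg -0.15181893 outer med x -72.9977338488328
scene 3224 door deg -0.06667379 outer med x -71.62549646811374
```

Call:
{"name": "apply_moves", "arguments": {"moves": [[[0, 0, -5, 0, 0, 0], [0, 0, -5, 0, 0, 0], [0, 0, -5, 0, 0, 0], [0, 0, -5, 0, 0, 0], [0, 0, -4, 0, 0, 0], [0, 0, 0, 0, 0, 0]]]}}

```text
t: 12.88
tcp_pos: [0.6487, 0.1423, 0.2294]
tcp_rot: [-1.571, -0.0, -0.821]
wrist_force: [0.0, -0.8, -0.1]
opening: 0.001
```

```bash
python3 - <<'E'
from h import *
o=env.get_obs(); print(o["tcp_pos"],w2c(o["tcp_pos"])*1000,o["wrist_force"],o["t"])
im,_=vision.get_image("side"); im2,_=vision.get_image("scene")
cv2.imwrite("pics/m4.png",cv2.resize(np.hstack([im[80:230,280:430],im2[150:300,310:460]])[:,:,::-1],None,fx=2.6,fy=2.6,interpolation=2))
E
```

```text
[0.6487442  0.14228512 0.22935943] [-93.0023384  -77.27691154] [ 0.01218438 -0.75692149 -0.11942533] 12.875
```

View pics/m4.png

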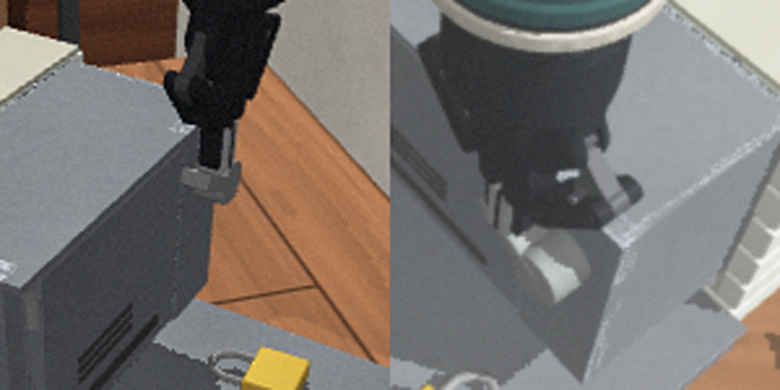

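Call:
{"name": "apply_moves", "arguments": {"moves": [[[0, 1, -5, 0, 0, 0], [0, 2, -4, 0, 0, 0], [0, 3, -4, 0, 0, 0], [0, 3, 0, 0, 0, 0], [0, 2, 0, 0, 0, 0], [0, 2, 0, 0, 0, 0], [0, 0, 0, 0, 0, 0]]]}}

```text
t: 13.85
tcp_pos: [0.6394, 0.1338, 0.2161]
tcp_rot: [-1.571, -0.0, -0.821]
wrist_force: [0.4, -0.6, -0.6]
opening: 0.001
```

```bash
cat >> h.py <<'E'
def latch():
    for n in("side","scene"):
        im,d=vision.get_image(n); P=cloud(n,d); C=np.dstack([w2c(P),P[...,2]])*1000
        q=C[(d>0)&(C[...,0]<-76)&(C[...,0]>-99.5)&(C[...,1]>-80)&(C[...,1]<-40)&(C[...,2]>175)&(C[...,2]<240)]
        for y in range(-78,-40,5):
            k=q[abs(q[:,1]-y)<2.5]
            if len(k)>3: print(n,y,len(k),np.percentile(k[:,2],[5,50,95]).round(1))
E
python3 - <<'E'
from h import *
o=env.get_obs(); print(o["tcp_pos"],w2c(o["tcp_pos"])*1000,o["wrist_force"],o["t"]); latch()
E
```

```text
[0.63941683 0.13378035 0.2160813 ] [-92.86108215 -64.6550644 ] [ 0.36964513 -0.55532045 -0.62376479] 13.85
side -63 4 [202.1 203.9 204.3]
side -58 35 [202.2 206.2 224.8]
side -53 138 [195.6 214.6 237.2]
side -48 8 [195.8 217.6 234.3]
scene -78 76 [196.1 203.1 231.4]
scene -73 45 [195.3 202.8 222.9]
scene -68 10 [195.5 199.5 210. ]
```

Continue pressing down by small steps until the stop reacts.

Call:
{"name": "apply_moves", "arguments": {"moves": [[[0, 2, 0, 0, 0, 0], [0, 1, 0, 0, 0, 0], [0, 1, 0, 0, 0, 0], [0, 0, 0, 0, 0, 0]]]}}

```text
t: 14.45
tcp_pos: [0.6394, 0.1338, 0.2122]
tcp_rot: [-1.571, -0.0, -0.821]
wrist_force: [-0.2, 1.3, 0.1]
opening: 0.004
```

Call:
{"name": "apply_moves", "arguments": {"moves": [[[0, 1, 0, 0, 0, 0], [0, 0, 0, 0, 0, 0]]]}}

```text
t: 14.7
tcp_pos: [0.6395, 0.1338, 0.2119]
tcp_rot: [-1.57, -0.0, -0.821]
wrist_force: [-2.6, -1.0, 7.4]
opening: 0.0
```

Call:
{"name": "apply_moves", "arguments": {"moves": [[[0, 1, 0, 0, 0, 0], [0, 0, 0, 0, 0, 0]]]}}

```text
t: 14.95
tcp_pos: [0.6397, 0.1338, 0.2116]
tcp_rot: [-1.57, -0.0, -0.821]
wrist_force: [-6.4, -1.6, 17.5]
opening: 0.001
```

Call:
{"name": "apply_moves", "arguments": {"moves": [[[0, -10, 0, 0, 0, 0], [0, -30, 0, 0, 0, 0], [0, -40, 0, 0, 0, 0], [0, -40, 0, 0, 0, 0], [40, 0, 40, 0, 0, 0], [40, 0, 40, 0, 0, 0], [0, 0, 40, 0, 0, 0], [0, 0, 0, 0, 0, 0]]]}}

```text
t: 15.95
tcp_pos: [0.7828, 0.159, 0.3281]
tcp_rot: [-1.572, 0.001, -0.819]
wrist_force: [0.4, 0.7, -0.6]
opening: -0.001
```

```bash
python3 - <<'E'
from h import *
o=env.get_obs(); print(o["tcp_pos"],w2c(o["tcp_pos"])*1000,o["wrist_force"],o["t"]); latch(); door()
im,_=vision.get_image("side"); im2,_=vision.get_image("scene")
cv2.imwrite("pics/m5.png",np.hstack([im[60:360,160:460],im2[80:380,180:480]])[:,:,::-1])
E
```

```text
[0.78278149 0.15895694 0.32806349] [-172.22255849 -186.67573734] [ 0.36055148  0.68935605 -0.62650413] 15.95
side -78 16 [198.7 201.4 202.3]
side -73 21 [196.7 201.2 202. ]
side -68 20 [200.1 201.1 201.7]
side -63 21 [199.1 200.8 202.1]
side -58 21 [190.5 200.4 201.8]
side -53 66 [190.2 196.7 201.4]
side -48 5 [192.7 196.6 200.2]
side 2096 door deg -0.123699054 outer med x -73.01800164021932
scene 1775 door deg 0.12467576 outer med x -71.69782776300778
```

View pics/m5.png

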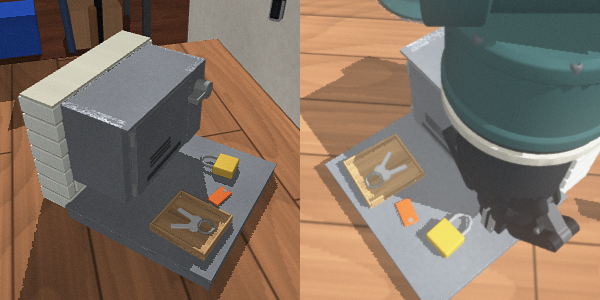

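```bash
python3 -c "
from workcell import env
print(env.sign_off())"
```

```text
the job is handed in; nothing more can be done
None
```

The door is fully shut and the latch wing lies level across its edge; I handed the job in at about 16 s.

- **Door:** I pushed it with the closed fingertips from about 33° open, slowing to the end. At the stop it pushed back with about 15 N. Afterwards the images put it at 0 ± 0.2°.
- **Latch:** My first push, made too high, turned the wing only about 12°. The fingertips then ended up resting on the end of the wing, with a wrist force of about 42 N. I backed off and pushed lower, which turned it over easily. I then pressed it down on its stop until it pushed back with about 19 N. The wing's top face now measures about 201 mm, flat along its length to within about 2°.
- **Last checks:** The arm is clear and touching nothing, with wrist force near zero. The padlock, keys, tag and tray look undisturbed in the pictures; I did not measure their positions.

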